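# Switch on the bench supply with its key

### The arm

A 6-joint arm with a two-finger parallel gripper is mounted at the origin on a cart in front of the work surface, level with it; the furniture and walls round the work are solid. World frame = base frame: x ahead of the robot, y to its left, z up, the work surface at z = 0. Lengths are in mm, angles in degrees, forces in N, time in s.
With the tool pointing down it reaches from about 350 to 850 mm from the base axis. Payload 8.1 kg.
Tool frame: the origin (TCP) lies between the finger pads; the fingertips stand 14 mm ahead of it and the grasp point (between the pads) lies 5 mm behind it; z points along the fingers, x is the direction in which the jaws open and shut, and the axes are right-handed (so a half turn about z gives the same grasp; the last joint's range is limited). The gripper opens to 85 mm and grips with 20 to 120 N. Pads are 22 mm wide; open, the fingers measure 114 mm over their backs; the gripper's body (76 mm by 85 mm) begins 54 mm behind the grasp point. The pads swing forward as they close: fully open they stand 13 mm farther back than shut.
Start: joints at [-68.205, 7.471, 85.268, -0, 87.261, -4.893], TCP at [269.502, -536.073, 245.292] pointing down, gripper open.
Joint ranges: [-169.43, 169.43], [-51.17, 129.36], [1.28, 143.12], [-76.62, 256.62], [0, 156.53], [-152.29, 152.29]. Speed limits (degrees/s): [136.94, 136.94, 159.86, 180, 180, 180].

### API

Orientations are given as [roll, pitch, yaw] about the fixed x, y, z axes, in that order (R = Rz(yaw) Ry(pitch) Rx(roll)).
In Python, from bench import r, vision, job gives the robot as it stands.
- The arm moves only by the tool send_rows, never from a script. Its arguments are lists of equal length, an entry for each row: "dp": the shift along the world's x, y, z in mm, a list of three; "rot": the turn, a rotation vector about the world's x, y, z in rad, a list of three. In form: {"dp": [[tx, ty, tz], ...], "rot": [[wx, wy, wz], ...]}. A call has 1 to 5 rows; each row is the pose to reach, as a shift and turn from the pose commanded when the call began; what a row does not reach only later rows make up. A row lasts 1/8 s, in which the tool goes at most 62.5 mm and 10.7 degrees, less where a joint would pass 70% of its speed; a pose out of reach is approached as far as the arm can. A call with a gripper value outside its range is refused whole. "jaw" is the finger opening in mm, from 0 to 85.4, set as the call begins (left out, the last holds). The fingers move at their own pace and stop on an object; "force" is the grip in N (left out, the last holds). Time passes only in rows, so rows that repeat a pose let the fingers close. It gives the time, the measured TCP pose, the force and the opening at its end, in the units of the state.
- r.sense(): the state, without advancing time (a new reading comes with each control period).
- vision.snapshot(name): name is "scene" or "side" or "wrist"; returns a dict with "pixels" (384x512x3 uint8, red, green, blue), "depth" (384x512 float32, mm along the optical axis (not along the pixel's ray), 0 where there is no reading), "intrinsics" (3x3 intrinsics, pixels), "k1" (the pictures are not rectified: a ray, as slopes to the right and down, at radius r is drawn at 1 + k1 r^2 times it, then the intrinsics apply), "world_from_camera" (4x4, takes a point from camera to world coordinates); the wrist camera has in their place "T_tool_cam" (4x4, takes a point from camera to tool coordinates, whose origin is the TCP and whose axes are the tool frame's). Camera axes: x right, y down, z forward; pixel columns grow to the right and rows downward; lengths in mm; the calibration is good to about 2 mm. A picture is of the moment at which its call begins: read the wrist's pose just before it.
- job.hand_in(): hands the job in, once; it reports no verdict.
The state is a dict: "time": time; "joint_pos": joint angles; "qd": joint speeds; "joint_efforts": joint torques, N m; "tool_pos": TCP position; "tcp_rot": TCP orientation; "ft_force": force on the tool from outside, world axes, zero at the start; "wrist_torque": the same for the moment, N m; "finger_gap": finger opening in mm.
Only numpy, scipy, OpenCV 4.12 (cv2) and the standard library are available. Lean on these libraries where they do the work, as an engineer would, in place of code of your own. Each camera call takes 0.05 s, during which the arm holds its last target.

### The job

Switch on the bench supply: take the flat-bladed key with the wide rectangular head out of the wooden key stand, push its blade fully home into the slot of the key switch, and turn it clockwise as far as it goes. Leave the key standing in the switch, let go of it, and leave the round-headed key in its place in the stand.

Things in the scene. Friction and masses are not known exactly. Their poses are not given: they have to be found in the camera images.
- blade_key: Right key, upright in either slot (84 mm apart along x) of a wooden stand, top 50 mm high. Origin: blade's lower end, 20 mm above the worktop at first; z up, x along blade width. Steel blade 22 (x) x 7 x 30 mm, collar 33 mm round at 30-36, neck, black rectangular head 56 (x) x 12 (y) mm at 40-74: pinch its 12 mm. Same turned half round. Lift straight out, over 35 mm; play 1.5-3 mm. 70 g.
- rod_key: Wrong key, upright in the stand's other slot: round rod 10 mm thick and 30 mm long, the same collar, and a round black head, a disc 36 mm across and 12 mm thick, standing on edge. Origin: centre of the rod's lower end, z up along the key. Leave it in its place.
- slot_mouth (a point): Centre of the slot's mouth in the turning steel barrel, 52 mm above the worktop, on top of the fixed grey switch box (120 x 110 mm; bezel ring 51 mm high). x along the slot, z up; turns with the barrel. Slot 27 (x) x 12 (y) mm, open 52 mm deep, mouth flared 3 mm all round. Blade enters vertically, width along x, either way round, until the collar rests: key origin 30 mm below.
- switch_barrel (a joint): Angle of the barrel, rad: 0 = off (start), grows clockwise seen from above, to the stop at 1.05 (60 degrees) = on. It stays where it is left; friction about 0.08 N m. The blade has about 13 degrees of play in the slot before it takes the barrel along, so the key must turn by about 75 degrees in all.
There are look-alikes about, which are no part of the job. What is shaped like the blade_key but turquoise is not meant.

How it is judged:
By the outcome, as a careful person would: the job done as asked, in the order asked, and still so for the second after the job is handed in, with the robot touching nothing.
It also fails if it takes over 56 s, if anything falls off the work surface, if the arm or the gripper's body presses on something with over 40 N, if the wrist force passes 120 N, or if a joint passes its speed limit or range.

## Working session

There is one attempt and no reset: what is moved stays moved. The work goes in short steps, Python scripts to look and compute and a tool call to move; the robot and the scene stay as the last step left them, time stands still between calls to the robot, and variables do not carry over. Pictures are saved under pics/ and viewed, and the job is handed in when it is done.

Besides the shell and the picture viewer there is one more tool, called after ">>>" by a JSON object that holds its "method" and its "body". send_rows: Moves the arm, as the interface text tells. Its arguments: {"type":"object","properties":{"dp":{"type":"array"},"rot":{"type":"array"},"jaw":{"type":"number"},"force":{"type":"number"}},"required":["dp","rot"]}

```bash
ls; mkdir -p pics
cat > h.py <<'E'
import numpy as np, cv2
from bench import r, vision, job
def snap(n,f):
    s=vision.snapshot(n); cv2.imwrite('pics/'+f+'.png',s['pixels'][:,:,::-1]); np.savez('pics/'+f+'.npz',**s); return s
E
python3 - <<'E'
from h import *
print(r.sense())
for n in ('scene','side','wrist'):
    s=snap(n,n+'0'); print(n,s['intrinsics'],s['k1'],s.get('world_from_camera'),s.get('T_tool_cam'))
E
```

```text
pics
{'time': 0.0, 'joint_pos': array([-6.82044498e+01,  7.51662981e+00,  8.53294887e+01,  2.15481981e-03,
        8.72605200e+01, -4.89405422e+00]), 'qd': array([ 0.04250598, -0.08481874,  0.09081544, -0.01464557,  0.00562234,
       -0.05295177]), 'joint_efforts': array([ 1.79193521e-03, -5.69400501e+01, -5.00547266e+01, -2.20277752e-04,
        1.50280137e-02, -1.72975746e-05]), 'tool_pos': array([ 269.32312475, -535.57657718,  244.22652731]), 'tcp_rot': array([-1.79988758e+02,  1.06066087e-01, -6.33104902e+01]), 'ft_force': array([0.08144731, 0.42063201, 0.81412672]), 'wrist_torque': array([ 0.01197714,  0.00833705, -0.01570272]), 'finger_gap': 85.26194623107685}
scene [[479.7144482    0.         258.65717475]
 [  0.         479.7144482  200.6165135 ]
 [  0.           0.           1.        ]] -0.1276533433197881 [[ 7.10728154e-01 -3.48833996e-01  6.10884878e-01 -6.76449005e+01]
 [-7.03384619e-01 -3.65664272e-01  6.09540579e-01 -6.98794004e+02]
 [ 1.07502985e-02 -8.62904678e-01 -5.05252361e-01  5.57826460e+02]
 [ 0.00000000e+00  0.00000000e+00  0.00000000e+00  1.00000000e+00]] No
[... 157 characters left out ...]
[-9.91024738e-01 -8.37193940e-02  1.04216277e-01  4.65061587e+02]
 [-1.33656518e-01  6.06379123e-01 -7.83862421e-01  5.84827153e+02]
 [ 2.42991197e-03 -7.90756235e-01 -6.12126354e-01  5.94662706e+02]
 [ 0.00000000e+00  0.00000000e+00  0.00000000e+00  1.00000000e+00]] None
wrist [[308.1952185    0.         256.08843779]
 [  0.         308.1952185  191.79599644]
 [  0.           0.           1.        ]] -0.01787430927358403 None [[ 9.99999986e-01 -1.34961396e-04 -1.02303850e-04  3.07943795e-01]
 [ 1.57718041e-04  9.62216041e-01  2.72287103e-01 -6.72654656e+01]
 [ 6.16901583e-05 -2.72287115e-01  9.62216048e-01 -1.29048150e+02]
 [ 0.00000000e+00  0.00000000e+00  0.00000000e+00  1.00000000e+00]]
```

View pics/scene0.png

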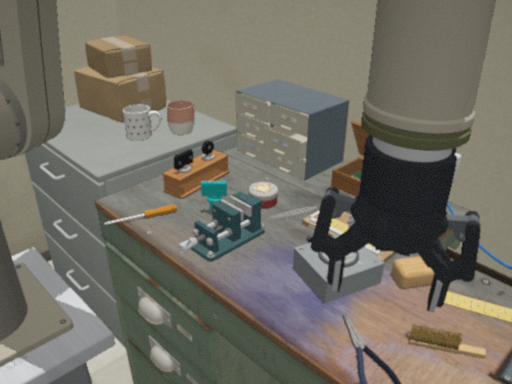

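View pics/side0.png

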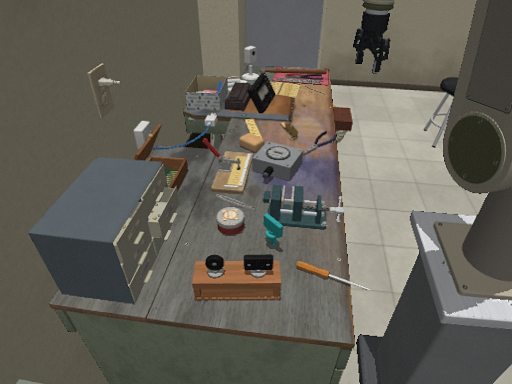

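View pics/wrist0.png

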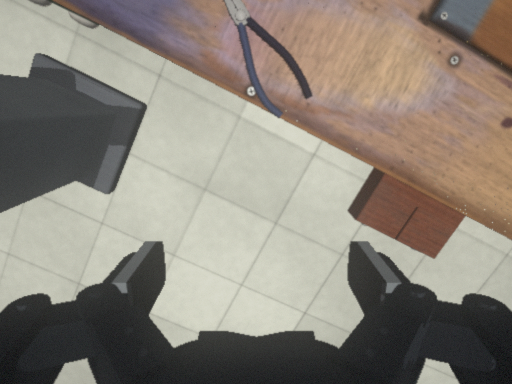

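The side view shows the stand with the rectangular head at about (258,262) and the round one at (214,262). The switch box is at (278,158), and the turquoise decoy at (273,228). Next I'll measure with depth.

```bash
cat >> h.py <<'E'
from scipy.spatial.transform import Rotation as Ro
def load(f): return dict(np.load('pics/'+f+'.npz',allow_pickle=True))
def rays(s,uv):
    K=s['intrinsics']; k1=float(s['k1'])
    uv=np.atleast_2d(np.asarray(uv,float))
    d=(uv-K[[0,1],[2,2]])/K[0,0]
    u=d.copy()
    for _ in range(20): u=d/(1+k1*(u**2).sum(1,keepdims=True))
    return np.c_[u,np.ones(len(u))]
def wfc(s,pose=None):
    if 'world_from_camera' in s: return s['world_from_camera']
    T=np.eye(4); T[:3,:3]=Ro.from_euler('xyz',pose[1],degrees=True).as_matrix(); T[:3,3]=pose[0]
    return T@s['T_tool_cam']
def pts(s,uv,pose=None):
    uv=np.atleast_2d(uv).astype(int); T=wfc(s,pose)
    p=rays(s,uv)*s['depth'][uv[:,1],uv[:,0]][:,None]
    return p@T[:3,:3].T+T[:3,3]
def plane(s,uv,z,pose=None):
    T=wfc(s,pose); d=rays(s,uv)@T[:3,:3].T; o=T[:3,3]
    return o+d*((z-o[2])/d[:,2])[:,None]
def cloud(s,pose=None):
    v,u=np.mgrid[0:384,0:512]; return pts(s,np.c_[u.ravel(),v.ravel()],pose).reshape(384,512,3)
E
python3 - <<'E'
from h import *
s=load('side0'); C=cloud(s); g=s['pixels'].max(2)
for n,(u0,u1,v0,v1) in {'rect':(242,276,250,276),'round':(203,226,250,276)}.items():
    m=np.zeros((384,512),bool); m[v0:v1,u0:u1]=1
    m&=(g<50)&(C[...,2]>60)
    P=C[m]; print(n,m.sum(),P.mean(0),P.min(0),P.max(0)); 
    xy=P[:,:2]-P[:,:2].mean(0); w,V=np.linalg.eigh(xy.T@xy/len(xy)); print(w**.5,V[:,1])
m=np.zeros((384,512),bool); m[255:285,190:285]=1
m&=(abs(C[...,2]-50)<4)
P=C[m][:,:2].astype(np.float32);print(len(P),cv2.minAreaRect(P))
m=np.zeros((384,512),bool); m[135:185,245:310]=1
for z0,z1 in((25,60),(45,60),(48,60)):
    P=C[m&(C[...,2]>z0)&(C[...,2]<z1)];print(z0,len(P),cv2.minAreaRect(P[:,:2].astype(np.float32)),np.median(P[:,2]))
im=cv2.resize(s['pixels'][235:305,180:300,::-1],None,fx=6,fy=6,interpolation=cv2.INTER_CUBIC);cv2.imwrite('pics/c1.png',im)
im=cv2.resize(s['pixels'][130:190,235:325,::-1],None,fx=8,fy=8,interpolation=cv2.INTER_CUBIC);cv2.imwrite('pics/c2.png',im)
E
```

```text
rect 410 [519.77658799 142.54623908  83.93347211] [465.06158734 131.18340565  62.07985208] [546.89168811 584.82715314 594.66270611]
[15.39683002 22.19844684] [-0.10327536  0.9946528 ]
round 211 [602.1875188  153.72349654  82.77510557] [587.4055985  144.41959104  63.32342648] [618.55284849 158.57486464  96.0663789 ]
[2.80532376 8.76628751] [-0.9873642  -0.15846747]
1422 ((562.2783203125, 143.873779296875), (169.0406951904297, 57.83661651611328), 8.466796875)
25 1297 ((531.1511840820312, -349.89044189453125), (159.1219940185547, 236.2454833984375), 18.26725959777832) 46.24510173287456
45 773 ((519.0377807617188, -316.2849426269531), (113.48484802246094, 121.85726928710938), 71.76207733154297) 47.56119668547956
48 324 ((517.8174438476562, -313.9931945800781), (109.49919128417969, 119.33446502685547), 70.29963684082031) 51.35721491658029
```

View pics/c1.png

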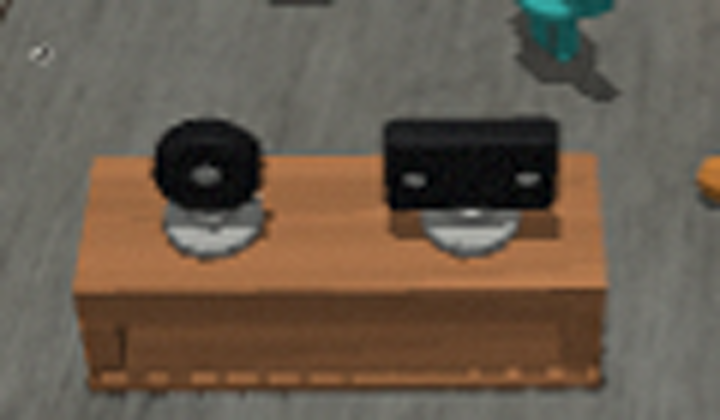

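View pics/c2.png

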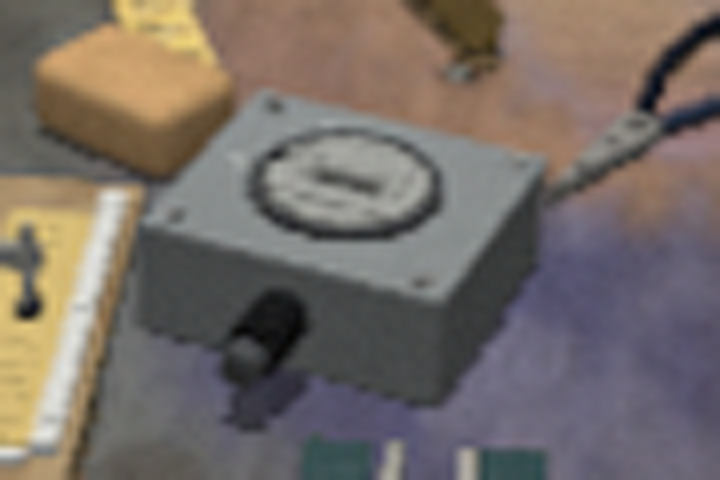

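Rough poses: blade key around (520,138), stand yaw about 8.5°, switch around (518,-314). I'll estimate the slot direction first, then fly the wrist camera over the switch.

Run:
```python
from h import *
s=load('side0')
# slot ends in crop c2 (scale 8, offset 235,130)
e=np.array([[312,174],[382,188]])/8+[235,130]
print(plane(s,e,51)); b=np.array([[252,185],[440,185],[345,130],[345,240]])/8+[235,130]; print(plane(s,b,51))
C=cloud(s); h=cv2.cvtColor(s['pixels'],cv2.COLOR_RGB2HSV); m=(h[...,0]>80)&(h[...,0]<95)&(h[...,1]>150)&(h[...,2]>110); P=C[m]; print(len(P),P.min(0),P.max(0),np.median(P,0))
# tall things near path
for (x0,x1,y0,y1) in((440,620,80,200),(440,600,-400,-240),(440,620,-240,80)):
    q=(C[...,0]>x0)&(C[...,0]<x1)&(C[...,1]>y0)&(C[...,1]<y1); print(C[q][:,2].max())
```

```text
[[ 531.28524997 -316.1448732    51.        ]
 [ 504.72041182 -309.81901053   51.        ]]
[[ 552.5490629  -305.24947444   51.        ]
 [ 483.58243614 -314.94894862   51.        ]
 [ 521.82391174 -350.13564818   51.        ]
 [ 515.27313461 -272.26437237   51.        ]]
121 [465.06158734  -9.61885145  33.86881619] [525.48315595 584.82715314 594.66270611] [506.36058551  14.33874851  73.15011016]
96.06637890372514
55.59129037392779
78.22168366302174
```

>>> {"method": "send_rows", "body": {"dp": [[50, 45, 0], [100, 90, 0], [150, 130, 0], [200, 170, 0], [245, 205, 0]], "rot": [[0, 0, 0], [0, 0, 0], [0, 0, 0], [0, 0, 0], [0, 0, 0]]}}

```text
time: 0.78
tool_pos: [510.1, -333.9, 245.1]
tcp_rot: [180.0, 0.0, -63.3]
ft_force: [0.7, -0.3, 0.1]
finger_gap: 85.2
```

>>> {"method": "send_rows", "body": {"dp": [[0, 15, -20], [0, 15, -30], [0, 15, -30]], "rot": [[0, 0, 0], [0, 0, 0], [0, 0, 0]]}}

```text
time: 1.15
tool_pos: [507.8, -320.7, 214.0]
tcp_rot: [179.9, 0.1, -63.3]
ft_force: [0.5, -1.3, 0.1]
finger_gap: 85.5
```

Run:
```python
from h import *
q=r.sense(); print(q['tool_pos'],q['tcp_rot'],q['qd'].max())
s=snap('wrist','w1'); np.save('pics/w1_pose.npy',[q['tool_pos'],q['tcp_rot']])
```

```text
[ 507.81783893 -320.72863839  213.96924829] [ 1.79918093e+02  1.17466735e-01 -6.33494445e+01] 0.4991089206939046
```

View pics/w1.png

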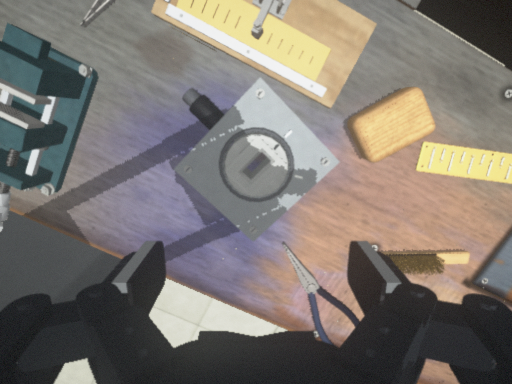

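Run:
```python
from h import *
s=load('w1'); im=s['pixels'][115:210,205:310,::-1]
im=cv2.resize(im,None,fx=6,fy=6,interpolation=cv2.INTER_CUBIC); im=cv2.convertScaleAbs(im,alpha=1.4); cv2.imwrite('pics/c3.png',im)
pose=np.load('pics/w1_pose.npy')
C=cloud(s,pose); print(np.round(C[162,225:290:4],0))
m=np.zeros((384,512),bool); m[80:240,175:340]=1
P=C[m&(abs(C[...,2]-46)<4)]; print(np.median(P[:,2]),cv2.minAreaRect(P[:,:2].astype(np.float32)))
sl=np.zeros((384,512),bool); sl[140:185,235:280]=1; sl&=(C[...,2]<40); P=C[sl]; print(len(P),P[:,2].min()); 
v,u=np.nonzero(sl); rc=cv2.minAreaRect(np.c_[u,v].astype(np.float32)); print(rc); print(plane(s,cv2.boxPoints(rc),52,pose), plane(s,[rc[0]],52,pose))
```

```text
[[ 507. -288.   50.]
 [ 509. -291.   52.]
 [ 511. -295.   53.]
 [ 512. -298.   52.]
 [ 514. -301.   53.]
 [ 516. -305.   51.]
 [ 518. -308.   52.]
 [ 510. -315.    0.]
 [ 513. -319.    1.]
 [ 515. -323.    1.]
 [ 522. -324.   34.]
 [ 526. -326.   50.]
 [ 528. -329.   53.]
 [ 529. -332.   52.]
 [ 531. -336.   52.]
 [ 533. -339.   52.]
 [ 534. -344.   45.]]
46.41438667354598 ((517.2476196289062, -316.40985107421875), (110.69400787353516, 120.31918334960938), 71.84294891357422)
287 -1.3284312882989298
((257.0, 158.0), (44.0, 36.0), -0.0)
[[ 499.14046213 -302.19569472   52.        ]
 [ 530.33932766 -287.25877092   52.        ]
 [ 548.8383774  -324.11057586   52.        ]
 [ 518.24629186 -340.23359732   52.        ]] [[ 524.38358666 -313.33102332   52.        ]]
```

View pics/c3.png

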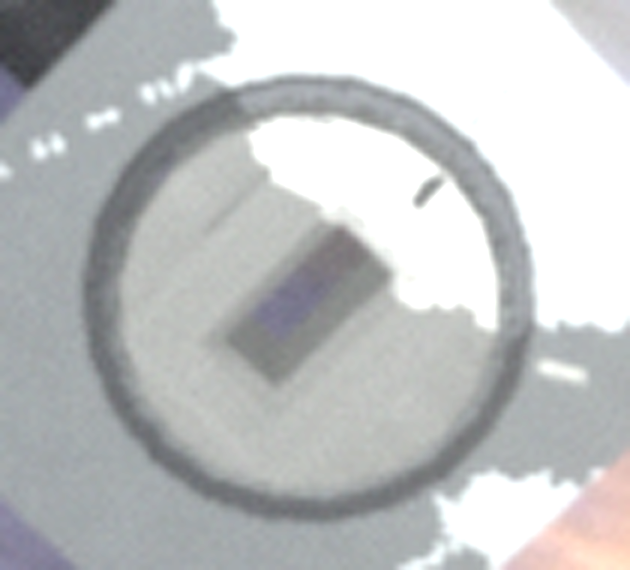

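Run:
```python
from h import *
s=load('w1');pose=np.load('pics/w1_pose.npy')
f=lambda a:(np.array(a)+.5)/6-.5+[205,115]
for z in(49,52):
    c=plane(s,f([(340,225),(392,272),(275,385),(225,338)]),z,pose); a=(c[0]+c[1])/2-(c[2]+c[3])/2; b=(c[1]+c[2]-c[0]-c[3])/2
    print(z,c.mean(0),np.degrees(np.arctan2(a[1],a[0])),np.hypot(*a[:2]),np.degrees(np.arctan2(b[1],b[0])),np.hypot(*b[:2]))
c=plane(s,f([(85,297),(533,297),(309,75),(309,518)]),51,pose);print(c, (c[0]+c[1])/2,(c[2]+c[3])/2)
```

```text
49 [ 516.87903075 -315.85919007   49.        ] -18.66798632638945 26.33425338582974 -106.45697897160913 11.265857634130576
52 [ 517.40447775 -315.60531797   52.        ] -18.667986326389443 26.065461327077756 -106.4569789716093 11.15086773778846
[[ 502.48105676 -283.20772133   51.        ]
 [ 534.66853249 -347.30440647   51.        ]
 [ 549.76586651 -299.6190492    51.        ]
 [ 485.42229808 -331.89787608   51.        ]] [ 518.57479463 -315.2560639    51.        ] [ 517.59408229 -315.75846264   51.        ]
```

Slot centre is about (517.3,-315.7), with the slot axis at about -18°. Going to the key stand with jaw yaw 98.5° keeps j6 in range for the later turn.

>>> {"method": "send_rows", "body": {"dp": [[2, 30, 10], [4, 60, 20], [6, 90, 20], [8, 120, 20], [10, 150, 20]], "rot": [[0, 0, 0.18], [0, 0, 0.36], [0, 0, 0.54], [0, 0, 0.72], [0, 0, 0.9]]}}

```text
time: 1.82
tool_pos: [519.0, -171.1, 236.6]
tcp_rot: [180.0, -0.1, -11.5]
ft_force: [0.0, -0.1, -0.3]
finger_gap: 85.6
```

>>> {"method": "send_rows", "body": {"dp": [[0, 35, 0], [0, 70, 0], [0, 105, 0], [0, 140, 0], [0, 175, 0]], "rot": [[0, 0, 0.18], [0, 0, 0.36], [0, 0, 0.54], [0, 0, 0.72], [0, 0, 0.9]]}}

```text
time: 2.45
tool_pos: [519.4, 4.3, 236.6]
tcp_rot: [179.9, -0.1, 40.0]
ft_force: [0.4, -0.3, 0.0]
finger_gap: 85.5
```

>>> {"method": "send_rows", "body": {"dp": [[0, 30, 0], [0, 60, 0], [0, 90, -5], [0, 115, -10], [0, 135, -10]], "rot": [[0, 0, 0.18], [0, 0, 0.36], [0, 0, 0.54], [0, 0, 0.72], [0, 0, 0.9]]}}

```text
time: 3.08
tool_pos: [519.5, 139.4, 226.0]
tcp_rot: [179.9, -0.0, 91.6]
ft_force: [-0.9, -0.3, 0.4]
finger_gap: 85.0
```

>>> {"method": "send_rows", "body": {"dp": [[0, 0, 0], [0, 0, 0]], "rot": [[0, 0, 0.12], [0, 0, 0.12]]}}

```text
time: 3.32
tool_pos: [519.7, 138.8, 226.3]
tcp_rot: [179.9, 0.0, 98.1]
ft_force: [-0.7, -0.7, 0.1]
finger_gap: 85.3
```

Run:
```python
from h import *
q=r.sense(); print(q['time'],q['joint_pos'],q['tool_pos'],q['tcp_rot'],abs(q['qd']).max())
s=snap('wrist','w2'); pose=[q['tool_pos'],q['tcp_rot']]; np.save('pics/w2_pose.npy',pose)
```

```text
3.325 [ 9.49636271e+00 -1.69745779e+00  9.67357526e+01 -1.02651121e-02
  8.48759648e+01 -8.86461703e+01] [519.66891301 138.77676007 226.27599123] [1.79914042e+02 8.19684580e-03 9.81434361e+01] 3.931251301867156
```

View pics/w2.png

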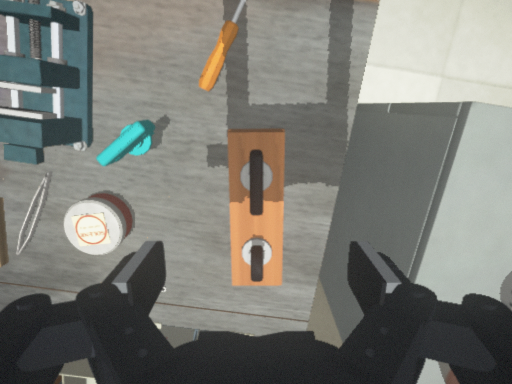

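The rectangular head is at about (256,182), the round one at (257,260), and a grey cabinet starts at about u=350.

Run:
```python
from h import *
s=load('w2');pose=np.load('pics/w2_pose.npy'); C=cloud(s,pose)
g=s['pixels'].max(2).astype(int)
m=np.zeros((384,512),np.uint8); m[140:222,240:275]=1; m&=(g<45).astype(np.uint8)
n,l,st,ce=cv2.connectedComponentsWithStats(m); k=1+np.argmax(st[1:,4]); print(st[k])
mm=(l==k)&(C[...,2]>85); P=C[mm]; print(len(P),np.median(P[:,2]),P.min(0),P.max(0))
v,u=np.nonzero(mm); Q=plane(s,np.c_[u,v],94,pose)[:,:2].astype(np.float32); print(cv2.minAreaRect(Q))
v,u=np.nonzero(l==k); Q=plane(s,np.c_[u,v],94,pose)[:,:2].astype(np.float32); print(cv2.minAreaRect(Q))
print(np.round(C[182,290:420:10]))
w=np.zeros((384,512),bool); w[120:295,220:295]=1; w&=abs(C[...,2]-50)<3; print(cv2.minAreaRect(C[w][:,:2].astype(np.float32)))
im=cv2.resize(s['pixels'][125:295,215:300,::-1],None,fx=3.5*2,fy=3.5,interpolation=cv2.INTER_CUBIC)
im=cv2.resize(s['pixels'][125:225,205:305,::-1],None,fx=6,fy=6,interpolation=cv2.INTER_CUBIC);cv2.imwrite('pics/c4.png',cv2.convertScaleAbs(im,alpha=1.6,beta=20))
```

```text
Traceback (most recent call last):
ValueError: attempt to get argmax of an empty sequence
```

Run:
```python
from h import *
s=load('w2');pose=np.load('pics/w2_pose.npy'); C=cloud(s,pose)
g=s['pixels'].max(2).astype(int); print(g[182,240:275])
m=np.zeros((384,512),np.uint8); m[140:222,240:275]=1; m&=(g<65).astype(np.uint8)
n,l,st,ce=cv2.connectedComponentsWithStats(m); k=1+np.argmax(st[1:,4]); print(st[k])
v,u=np.nonzero(l==k); Q=plane(s,np.c_[u,v],94,pose)[:,:2].astype(np.float32); print(cv2.minAreaRect(Q))
mm=np.zeros((384,512),bool); mm[140:222,240:275]=1
mm&=(C[...,2]>85); P=C[mm]; print(len(P),np.median(P[:,2]),P.min(0),P.max(0),cv2.minAreaRect(P[:,:2].astype(np.float32)))
print(np.round(C[182,290:420:10]))
w=np.zeros((384,512),bool); w[120:295,220:295]=1; w&=abs(C[...,2]-50)<3; print(cv2.minAreaRect(C[w][:,:2].astype(np.float32)))
im=cv2.resize(s['pixels'][125:225,205:305,::-1],None,fx=6,fy=6,interpolation=cv2.INTER_CUBIC);cv2.imwrite('pics/c4.png',cv2.convertScaleAbs(im,alpha=1.6,beta=20))
```

```text
[141 135 141 152 152 150 151 148 143 121  71  61  62  62  62  61  64  65
  66  64  65  63  77 121 147 150 152 153 155 152 148 146 153 152 152]
[250 150  12  46 390]
((506.5762634277344, 135.5168914794922), (39.805511474609375, 9.52737045288086), 8.38154125213623)
867 93.95127517218526 [449.92643985 127.99103714  85.10813615] [544.5362599  147.15795486 355.21978757] ((497.01800537109375, 134.8388214111328), (95.17347717285156, 11.763765335083008), 8.399970054626465)
[[ 532.  180.   -0.]
 [ 530.  192.    2.]
 [ 529.  204.   -0.]
 [ 527.  216.   -0.]
 [ 525.  228.   -1.]
 [ 615.  377. -441.]
 [ 596.  378. -365.]
 [ 581.  379. -305.]
 [ 567.  378. -250.]
 [ 556.  379. -207.]
 [ 546.  379. -169.]
 [ 537.  378. -132.]
 [ 530.  380. -105.]]
((559.839111328125, 144.16989135742188), (170.89483642578125, 56.25731658935547), 8.42795181274414)
```

View pics/c4.png

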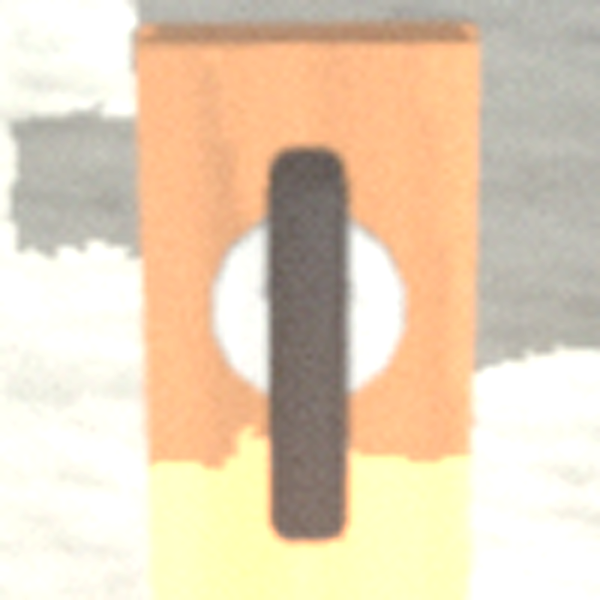

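Run:
```python
from h import *
s=load('w2');pose=np.load('pics/w2_pose.npy'); C=cloud(s,pose)
f=lambda a:(np.array(a)+.5)/6-.5+[205,125]
for z in (94,): print(plane(s,f([(308,147),(308,180),(308,205),(310,540)]),z,pose)); 
print(plane(s,f([(269,350),(348,350)]),94,pose))
print('collar',plane(s,f([(212,305),(405,305),]),56,pose))
for v in range(146,218,3): print(v,np.round(C[v,256],1),s['pixels'][v,256])
```

```text
[[486.05310142 132.95121592  94.        ]
 [490.69600347 133.61413792  94.        ]
 [494.24302497 134.12058697  94.        ]
 [544.38587893 141.5830035   94.        ]]
[[516.14327879 131.50946371  94.        ]
 [514.51454095 142.90008883  94.        ]]
collar [[519.49446493 121.62678802  56.        ]
 [514.9674014  153.28823651  56.        ]]
146 [489.1 133.4  50.1] [150 107  76]
149 [490.2 133.6  63.3] [109  82  62]
152 [490.2 133.6  82.3] [52 47 45]
155 [491.1 133.7  93.5] [53 48 46]
158 [493.4 134.1  95.1] [60 55 55]
161 [496.1 134.5  94.3] [61 56 53]
164 [498.7 134.8  94.3] [60 58 54]
167 [501.2 135.2  94.9] [62 56 53]
170 [503.8 135.6  94.8] [62 56 57]
173 [506.4 135.9  94.8] [61 54 50]
176 [509.  136.3  94.7] [61 55 51]
179 [511.9 136.7  93.8] [63 58 52]
182 [514.3 137.1  95. ] [64 59 52]
185 [517.2 137.5  94. ] [69 63 58]
188 [519.9 137.9  94.1] [66 61 56]
191 [522.5 138.2  94.4] [64 58 54]
194 [525.4 138.6  93.8] [68 59 55]
197 [527.8 139.   95. ] [65 56 52]
200 [530.6 139.4  94.6] [69 59 55]
203 [533.4 139.8  94.7] [72 61 57]
206 [536.1 140.2  94.7] [68 57 53]
209 [539.2 140.6  93.8] [72 61 59]
212 [541.8 141.   94.4] [72 62 56]
215 [560.8 143.7  49.9] [164 117  80]
```

Key centre is about (517.3,137.5) at yaw 8.4°. Descending now to grasp it.

>>> {"method": "send_rows", "body": {"dp": [[-1, -0.5, -30], [-2.4, -1.3, -70], [-2.4, -1.3, -105], [-2.4, -1.3, -130], [-2.4, -1.3, -140]], "rot": [[0, 0, 0.005], [0, 0, 0.005], [0, 0, 0.005], [0, 0, 0.005], [0, 0, 0.005]], "jaw": 50}}

```text
time: 4.0
tool_pos: [515.7, 137.3, 83.9]
tcp_rot: [-179.9, 0.0, 98.3]
ft_force: [0.1, 0.9, 0.0]
finger_gap: 50.2
```

>>> {"method": "send_rows", "body": {"dp": [[0, 0, -9], [0, 0, -9]], "rot": [[0, 0, 0], [0, 0, 0]]}}

```text
time: 4.25
tool_pos: [516.8, 138.1, 76.5]
tcp_rot: [180.0, -0.0, 98.5]
ft_force: [0.7, -0.2, 0.7]
finger_gap: 50.1
```

Run:
```python
from h import *
q=r.sense(); print(q['time'],q['tool_pos'],q['tcp_rot'],q['finger_gap'])
s=snap('wrist','w3')
```

```text
4.25 [516.75132753 138.10993491  76.54378789] [ 1.79987421e+02 -1.48314258e-03  9.84982075e+01] 50.05855708715106
```

View pics/w3.png

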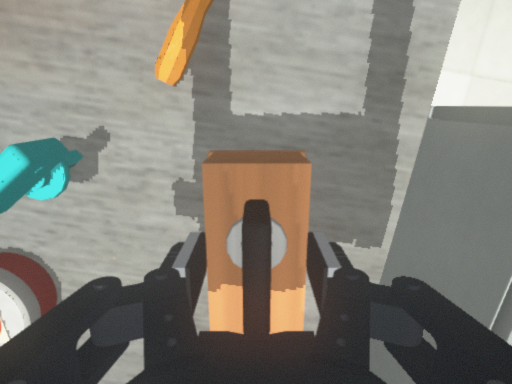

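The head at u=256 is centred between the jaws at 205 and 308. Closing.

>>> {"method": "send_rows", "body": {"dp": [[0, 0, 0], [0, 0, 0], [0, 0, 0], [0, 0, 0]], "rot": [[0, 0, 0], [0, 0, 0], [0, 0, 0], [0, 0, 0]], "jaw": 0, "force": 60}}

```text
time: 4.8
tool_pos: [517.1, 138.4, 77.1]
tcp_rot: [179.9, -0.0, 98.5]
ft_force: [-1.1, 0.0, 5.4]
finger_gap: 11.2
```

>>> {"method": "send_rows", "body": {"dp": [[0, 0, 4], [0, 0, 12], [0, 0, 24], [0, 0, 40], [0, 0, 60]], "rot": [[0, 0, 0], [0, 0, 0], [0, 0, 0], [0, 0, 0], [0, 0, 0]]}}

```text
time: 5.42
tool_pos: [516.5, 138.2, 137.6]
tcp_rot: [180.0, 0.0, 98.5]
ft_force: [0.9, -0.1, -1.6]
finger_gap: 11.2
```

>>> {"method": "send_rows", "body": {"dp": [[0, 0, 30], [0, 0, 60], [0, 0, 60]], "rot": [[0, 0, 0], [0, 0, 0], [0, 0, 0]]}}

```text
time: 5.8
tool_pos: [518.6, 138.6, 200.6]
tcp_rot: [179.6, -0.0, 98.5]
ft_force: [0.8, 0.7, -1.2]
finger_gap: 11.4
```

Run:
```python
from h import *
q=r.sense(); print(q['time'],q['tool_pos'],q['tcp_rot'],q['finger_gap'])
snap('wrist','w4');snap('side','side4')
```

```text
5.8 [518.6376249  138.62330158 200.55411475] [ 1.79610390e+02 -6.33951521e-03  9.85477831e+01] 11.412108480742042
```

View pics/w4.png

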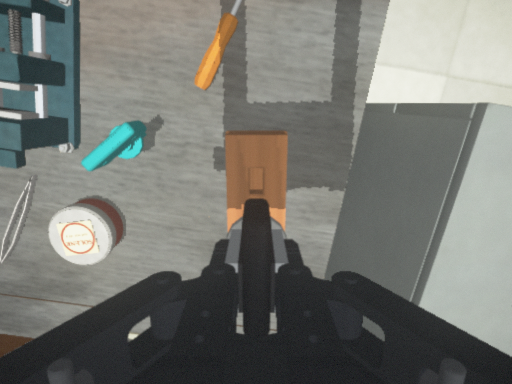

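View pics/side4.png

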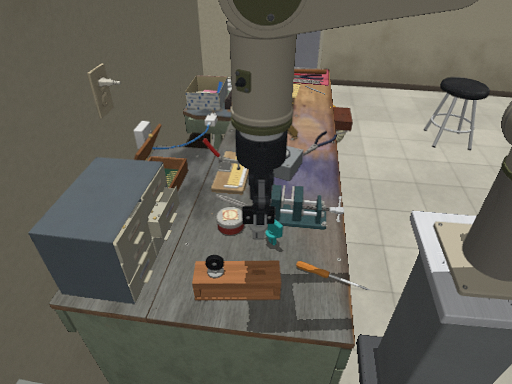

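Key held, with the blade out of the stand. The round key is still in place at (214,264) in the side view. Moving over the switch.

>>> {"method": "send_rows", "body": {"dp": [[0, -25, 0], [0, -70, 0], [0, -120, 0], [0, -170, 0], [0, -220, 0]], "rot": [[0, 0, -0.04], [0, 0, -0.09], [0, 0, -0.14], [0, 0, -0.19], [0, 0, -0.24]]}}

```text
time: 6.52
tool_pos: [515.4, -83.0, 194.7]
tcp_rot: [-179.9, -0.0, 84.7]
ft_force: [0.1, -0.3, -0.6]
finger_gap: 11.2
```

>>> {"method": "send_rows", "body": {"dp": [[0, -50, 0], [0, -100, 0], [0, -150, 0], [0, -195, 0], [0, -225, 0]], "rot": [[0, 0, -0.05], [0, 0, -0.1], [0, 0, -0.15], [0, 0, -0.2], [0, 0, -0.222]]}}

```text
time: 7.15
tool_pos: [515.3, -308.3, 194.3]
tcp_rot: [-179.8, -0.0, 71.9]
ft_force: [0.9, 0.2, -0.2]
finger_gap: 11.1
```

>>> {"method": "send_rows", "body": {"dp": [[0, -9, -20], [0, -9, -40], [0, -9, -40], [0, -9, -40]], "rot": [[0, 0, 0], [0, 0, 0], [0, 0, 0], [0, 0, 0]]}}

```text
time: 7.65
tool_pos: [516.6, -314.5, 156.0]
tcp_rot: [-180.0, -0.0, 72.2]
ft_force: [0.3, -0.8, -0.7]
finger_gap: 11.4
```

Run:
```python
from h import *
q=r.sense(); print(q['time'],q['joint_pos'],q['tool_pos'],q['tcp_rot'],q['finger_gap'])
np.save('pics/w5_pose.npy',[q['tool_pos'],q['tcp_rot']])
snap('wrist','w5');snap('side','side5');s=snap('scene','scene5')
s=load('side5');cv2.imwrite('pics/c5.png',cv2.resize(s['pixels'][80:190,220:340,::-1],None,fx=5,fy=5,interpolation=cv2.INTER_CUBIC))
```

```text
7.65 [-3.61949143e+01  1.15162170e+01  9.02324261e+01  8.19283779e-03
  7.83012036e+01 -1.08355158e+02] [ 516.60848469 -314.52511821  155.97748994] [-1.79955215e+02 -2.33101767e-02  7.21585697e+01] 11.365393563588345
```

View pics/w5.png

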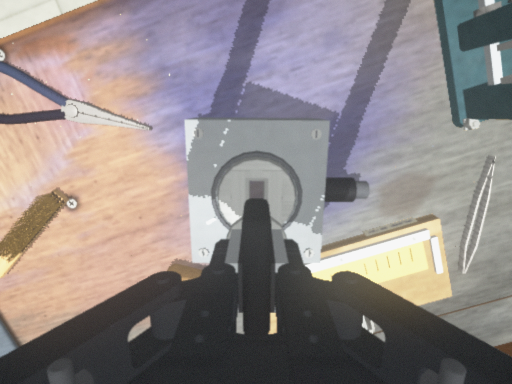

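View pics/c5.png

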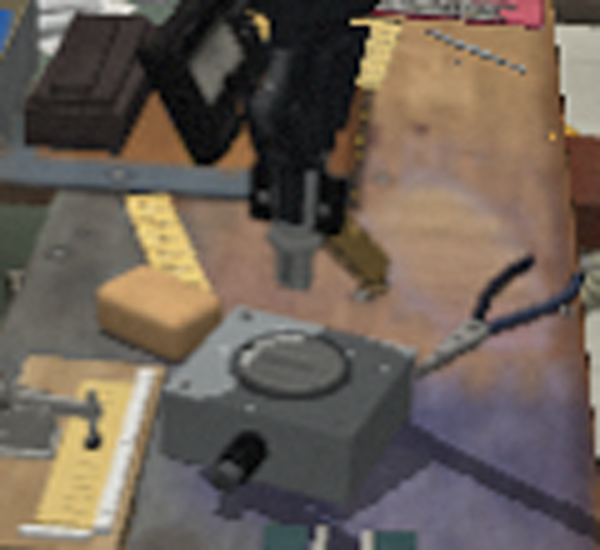

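View pics/scene5.png

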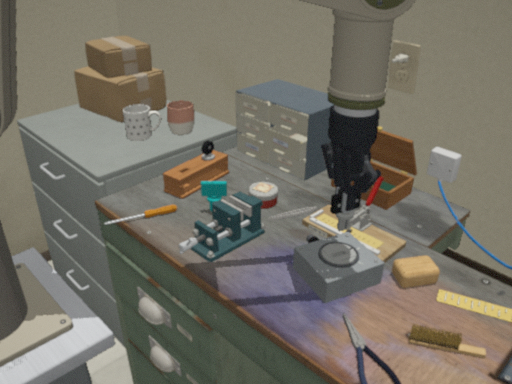

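Run:
```python
from h import *
s=load('w5');pose=np.load('pics/w5_pose.npy')
im=cv2.resize(s['pixels'][145:215,205:310,::-1],None,fx=7,fy=7,interpolation=cv2.INTER_CUBIC);cv2.imwrite('pics/c6.png',cv2.convertScaleAbs(im,alpha=1.5))
```

```text
(no output)
```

View pics/c6.png

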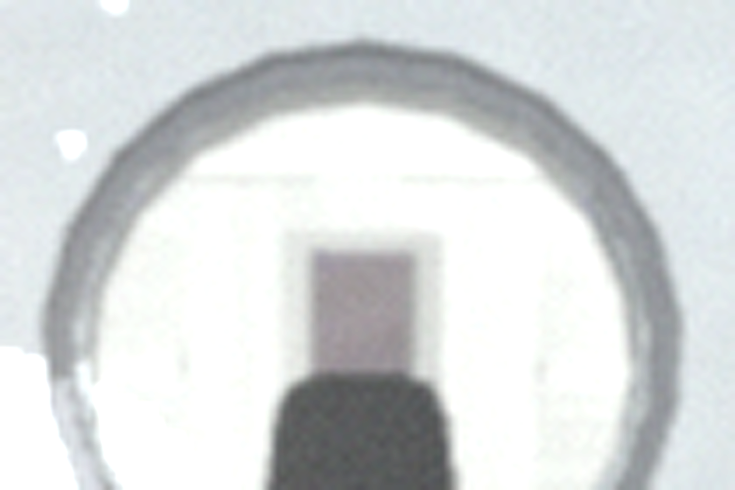

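Run:
```python
from h import *
s=load('w5');pose=np.load('pics/w5_pose.npy')
f=lambda a:(np.array(a)+.5)/7-.5+[205,145]
T=np.eye(3)[:]; R=Ro.from_euler('xyz',pose[1],degrees=True).as_matrix()
def tl(uv,z): return np.round((plane(s,f(uv),z,pose)-pose[0])@R,2)
print('flare outer corners z52',tl([(285,235),(440,235)],52)); print('inner z49',tl([(312,250),(414,250),(312,360),(414,360)],49))
print('ring outer',tl([(43,320),(682,320),(362,40)],51))
print('head',tl([(285,380),(440,380),(362,372)],pose[0][2]+17))
```

```text
flare outer corners z52 [[ -9.82 -15.12 103.99]
 [  7.36 -15.12 103.99]]
inner z49 [[ -6.91 -12.68 106.98]
 [  4.57 -12.68 106.99]
 [ -6.99   0.22 106.97]
 [  4.65   0.22 106.98]]
ring outer [[-37.2   -5.08 104.97]
 [ 34.75  -5.06 105.  ]
 [ -1.29 -36.62 105.01]]
head [[ -5.52 -35.45 -16.97]
 [  2.91 -35.45 -16.97]
 [ -1.33 -35.91 -16.97]]
```

Run:
```python
from h import *
for n in('w3','w4','w5'):
    s=load(n);C=s['T_tool_cam'];
    for v in list(range(192,214,2))+[220,240,260,280,300,310,320]:
        p=rays(s,[(257,v)])[0]*s['depth'][v,257]; p=C[:3,:3]@p+C[:3,3]; print(n,v,np.round(p,1),s['pixels'][v,257])
```

```text
w3 192 [ -0.3 -26.2  27.1] [174 125  84]
w3 194 [ -0.3 -25.2  26.7] [176 123  85]
w3 196 [ -0.3 -24.4  25.9] [176 124  87]
w3 198 [ -0.3 -22.8  27.3] [169 117  81]
w3 200 [ -0.4 -26.9  10.8] [67 50 44]
w3 202 [ -0.4 -26.9   7.7] [63 52 48]
w3 204 [ -0.4 -27.2   3.8] [60 51 47]
w3 206 [ -0.4 -27.1   1.2] [59 50 43]
w3 208 [ -0.4 -26.9  -1. ] [57 46 42]
w3 210 [ -0.4 -26.9  -3.7] [60 50 44]
w3 212 [ -0.4 -27.1  -6.9] [62 52 51]
w3 220 [ -0.5 -26.9 -15.6] [57 47 43]
w3 240 [ -0.5 -19.3 -17.6] [65 57 54]
w3 260 [ -0.5 -10.3 -17.3] [70 60 58]
w3 280 [ -0.5  -1.3 -17.4] [74 64 59]
w3 300 [ -0.4   7.9 -17.8] [77 61 53]
w3 310 [ -0.4  12.5 -18.2] [75 58 50]
w3 320 [ -0.4  17.7 -17.9] [71 54 48]
w4 192 [  0.   10.5 157. ] [106  79  58]
w4 194 [  0.   10.5 149.9] [129  94  67]
w4 196 [  0.   12.9 151.6] [144 101  72]
w4 198 [ -0.4 -27.1  13.3] [106  79  59]
w4 200 [ -0.4 -27.3   9.3] [51 46 41]
w4 202 [ -0.4 -27.4   6.1] [52 44 44]
w4 204 [ -0.4 -27.2   3.5] [54 45 43]
w4 206 [ -0.4 -27.3   0.4] [49 43 39]
w4 208 [ -0.4 -27.   -1.4] [52 47 43]
w4 210 [ -0.4 -27.2  -4.6] [55 51 46]
w4 212 [ -0.
[... 284 characters left out ...]
 37 40]
w5 192 [ -0.6  10.5 155.1] [106 103 105]
w5 194 [ -0.6  12.2 153.9] [102  98 101]
w5 196 [ -0.6  14.5 155. ] [104 100 103]
w5 198 [ -1.  -26.9  12.3] [78 76 79]
w5 200 [ -1.  -26.9   9.1] [57 58 60]
w5 202 [ -1.  -26.5   7.2] [62 63 62]
w5 204 [ -1.  -26.5   4.3] [60 60 59]
w5 206 [ -1.  -26.5   1.4] [60 62 61]
w5 208 [ -1.  -26.6  -1.9] [58 62 62]
w5 210 [ -1.  -26.7  -4.6] [63 61 63]
w5 212 [ -1.  -26.6  -7. ] [58 60 62]
w5 220 [ -1.1 -26.3 -15.5] [55 57 59]
w5 240 [ -1.  -18.6 -17.3] [62 62 64]
w5 260 [ -1.   -9.6 -17. ] [55 57 59]
w5 280 [ -1.   -0.6 -17.1] [53 55 53]
w5 300 [ -1.    8.4 -17.9] [51 52 53]
w5 310 [ -1.   13.1 -18.1] [49 50 50]
w5 320 [ -1.   19.5 -16.3] [41 39 44]
```

The key and slot agree to under 1 mm in the wrist view, and the key hangs vertical. Inserting in steps while watching the force.

>>> {"method": "send_rows", "body": {"dp": [[0, 0, -15], [0, 0, -30], [0, 0, -42], [0, 0, -50], [0, 0, -55]], "rot": [[0, 0, 0], [0, 0, 0], [0, 0, 0], [0, 0, 0], [0, 0, 0]]}}

```text
time: 8.43
tool_pos: [516.3, -315.6, 100.4]
tcp_rot: [-180.0, -0.0, 72.1]
ft_force: [-0.2, -1.2, -0.7]
finger_gap: 11.0
```

>>> {"method": "send_rows", "body": {"dp": [[0, 0, -4], [0, 0, -8], [0, 0, -12], [0, 0, -16], [0, 0, -18]], "rot": [[0, 0, 0], [0, 0, 0], [0, 0, 0], [0, 0, 0], [0, 0, 0]]}}

```text
time: 9.05
tool_pos: [516.4, -315.7, 83.0]
tcp_rot: [-180.0, -0.0, 72.1]
ft_force: [-0.0, 0.2, -0.2]
finger_gap: 11.1
```

>>> {"method": "send_rows", "body": {"dp": [[0, 0, -2], [0, 0, -3], [0, 0, -4], [0, 0, -4]], "rot": [[0, 0, 0], [0, 0, 0], [0, 0, 0], [0, 0, 0]]}}

```text
time: 9.55
tool_pos: [516.5, -315.7, 79.3]
tcp_rot: [180.0, 0.0, 72.1]
ft_force: [0.0, 0.3, 0.1]
finger_gap: 11.5
```

>>> {"method": "send_rows", "body": {"dp": [[0, 0, -1], [0, 0, -1.5], [0, 0, -1.5]], "rot": [[0, 0, 0], [0, 0, 0], [0, 0, 0]]}}

```text
time: 9.93
tool_pos: [516.7, -315.9, 79.1]
tcp_rot: [180.0, 0.0, 72.1]
ft_force: [-5.1, 3.2, 8.2]
finger_gap: 11.2
```

Contact at 79.1 with 8 N up: the collar is seated, as computed. Turning clockwise.

>>> {"method": "send_rows", "body": {"dp": [[0, 0, 0.5], [0, 0, 0.5], [0, 0, 0.5], [0, 0, 0.5], [0, 0, 0.5]], "rot": [[0, 0, -0.08], [0, 0, -0.18], [0, 0, -0.28], [0, 0, -0.38], [0, 0, -0.48]]}}

```text
time: 10.55
tool_pos: [517.8, -315.0, 79.2]
tcp_rot: [179.9, -0.1, 44.4]
ft_force: [3.8, 4.8, 3.3]
finger_gap: 11.4
```

>>> {"method": "send_rows", "body": {"dp": [[0, 0, 0], [0, 0, 0], [0, 0, 0], [0, 0, 0], [0, 0, 0]], "rot": [[0, 0, -0.1], [0, 0, -0.2], [0, 0, -0.3], [0, 0, -0.4], [0, 0, -0.5]]}}

```text
time: 11.18
tool_pos: [518.2, -314.8, 79.2]
tcp_rot: [180.0, -0.2, 15.8]
ft_force: [5.0, 5.5, 1.3]
finger_gap: 11.2
```

Run:
```python
from h import *
q=r.sense(); print(q['time'],q['tool_pos'],q['tcp_rot'],q['ft_force'],q['wrist_torque'])
```

```text
11.175 [ 518.21112497 -314.8057349    79.18477167] [179.99683103  -0.18549804  15.77749253] [5.00742205 5.46330738 1.32726882] [ 1.03584081 -0.97090847  0.10203875]
```

>>> {"method": "send_rows", "body": {"dp": [[0, 0, 0], [0, 0, 0], [0, 0, 0], [0, 0, 0]], "rot": [[0, 0, -0.08], [0, 0, -0.16], [0, 0, -0.24], [0, 0, -0.3]]}}

```text
time: 11.68
tool_pos: [518.4, -314.9, 79.2]
tcp_rot: [-180.0, -0.2, -1.4]
ft_force: [6.8, 5.3, 1.0]
finger_gap: 11.2
```

Run:
```python
from h import *
q=r.sense(); print(q['time'],q['tool_pos'],q['tcp_rot'],q['ft_force'],q['wrist_torque'])
```

```text
11.675 [ 518.38261166 -314.87130763   79.2157962 ] [-179.95730789   -0.200895     -1.35663536] [6.75221887 5.30758699 1.0012869 ] [ 0.97912858 -1.16142272  0.09470974]
```

>>> {"method": "send_rows", "body": {"dp": [[0, 0, 0], [0, 0, 0]], "rot": [[0, 0, -0.04], [0, 0, -0.05]]}}

```text
time: 11.92
tool_pos: [518.6, -314.9, 79.2]
tcp_rot: [-180.0, -0.2, -4.1]
ft_force: [7.8, 5.3, 1.2]
finger_gap: 11.4
```

Run:
```python
from h import *
q=r.sense(); print(q['time'],q['tool_pos'],q['tcp_rot'],q['ft_force'],q['wrist_torque'])
```

```text
11.925 [ 518.6160043  -314.88697437   79.23787224] [-179.95337339   -0.22666821   -4.12507735] [7.78352649 5.30748572 1.16862514] [ 0.96813034 -1.40895118  0.26478792]
```

Torque is rising, so it's reaching the stop. A little further to confirm.

>>> {"method": "send_rows", "body": {"dp": [[0, 0, 0], [0, 0, 0], [0, 0, 0]], "rot": [[0, 0, -0.04], [0, 0, -0.06], [0, 0, -0.06]]}}

```text
time: 12.3
tool_pos: [518.7, -314.9, 79.2]
tcp_rot: [-180.0, -0.2, -7.5]
ft_force: [7.5, 3.6, 1.1]
finger_gap: 11.3
```

Run:
```python
from h import *
q=r.sense(); print(q['time'],q['tool_pos'],q['tcp_rot'],q['ft_force'],q['wrist_torque'])
```

```text
12.3 [ 518.73984872 -314.90705674   79.22769149] [-179.96335882   -0.22892316   -7.47234818] [7.48619747 3.63544751 1.11099438] [ 0.82797447 -1.36424233  0.95730067]
```

0.96 N m at the stop. Relaxing the twist, opening, and retreating straight up.

>>> {"method": "send_rows", "body": {"dp": [[1, 0.4, 0], [2, 0.8, 0]], "rot": [[0, 0, 0.03], [0, 0, 0.05]]}}

```text
time: 12.55
tool_pos: [519.1, -314.7, 79.1]
tcp_rot: [-180.0, -0.0, -4.6]
ft_force: [-1.6, 3.8, 8.2]
finger_gap: 11.3
```

>>> {"method": "send_rows", "body": {"dp": [[0, 0, 0], [0, 0, 0], [0, 0, 0], [0, 0, 0]], "rot": [[0, 0, 0], [0, 0, 0], [0, 0, 0], [0, 0, 0]], "jaw": 45}}

```text
time: 13.05
tool_pos: [518.4, -315.1, 78.2]
tcp_rot: [-180.0, 0.0, -4.7]
ft_force: [-0.6, 0.4, -0.2]
finger_gap: 44.9
```

>>> {"method": "send_rows", "body": {"dp": [[0, 0, 10], [0, 0, 30], [0, 0, 60], [0, 0, 100], [0, 0, 140]], "rot": [[0, 0, 0], [0, 0, 0], [0, 0, 0], [0, 0, 0], [0, 0, 0]]}}

```text
time: 13.68
tool_pos: [518.7, -315.1, 221.5]
tcp_rot: [179.9, -0.1, -4.7]
ft_force: [-0.0, -0.7, 0.5]
finger_gap: 45.0
```

Run:
```python
from h import *
q=r.sense(); print(q['time'],q['tool_pos'],q['tcp_rot'],q['ft_force'],q['wrist_torque'])
pose=[q['tool_pos'],q['tcp_rot']]
s=snap('wrist','w6'); t=snap('side','side6'); snap('scene','scene6')
C=cloud(s,pose); m=np.zeros((384,512),bool); m[100:300,150:360]=1; m&=(C[...,2]>86)&(C[...,2]<104); P=C[m]; print(len(P),np.median(P[:,2]),cv2.minAreaRect(P[:,:2].astype(np.float32)))
cv2.imwrite('pics/c7.png',cv2.resize(t['pixels'][110:190,220:340,::-1],None,fx=6,fy=6,interpolation=cv2.INTER_CUBIC))
```

```text
13.675 [ 518.70952965 -315.07377773  221.50557627] [ 1.79943195e+02 -9.20036781e-02 -4.69918254e+00] [-0.00376725 -0.68884132  0.45143882] [0.01153742 0.01510574 0.00729785]
871 96.05024406450195 ((517.7499389648438, -317.0736083984375), (55.108280181884766, 11.945364952087402), 87.5042724609375)
```

View pics/w6.png

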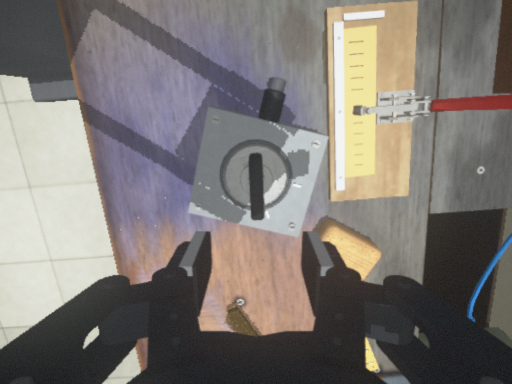

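View pics/c7.png

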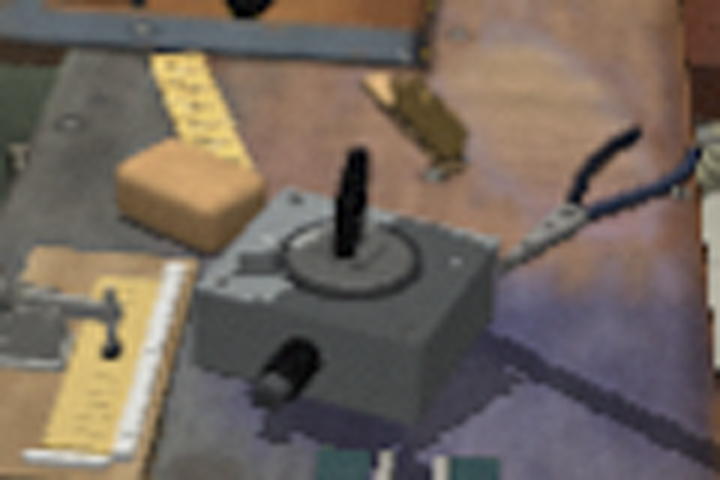

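View pics/side6.png

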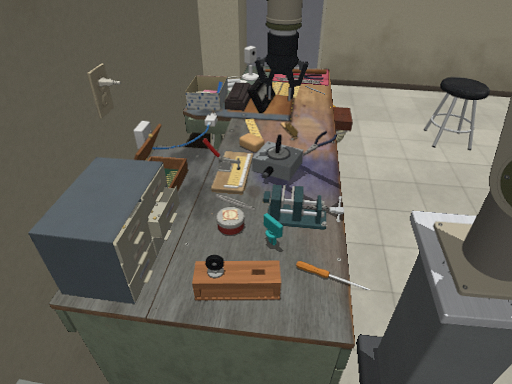

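Run:
```python
from h import *
s=load('w6'); cv2.imwrite('pics/c8.png',cv2.resize(s['pixels'][130:225,205:310,::-1],None,fx=6,fy=6,interpolation=cv2.INTER_CUBIC))
```

```text
(no output)
```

View pics/c8.png

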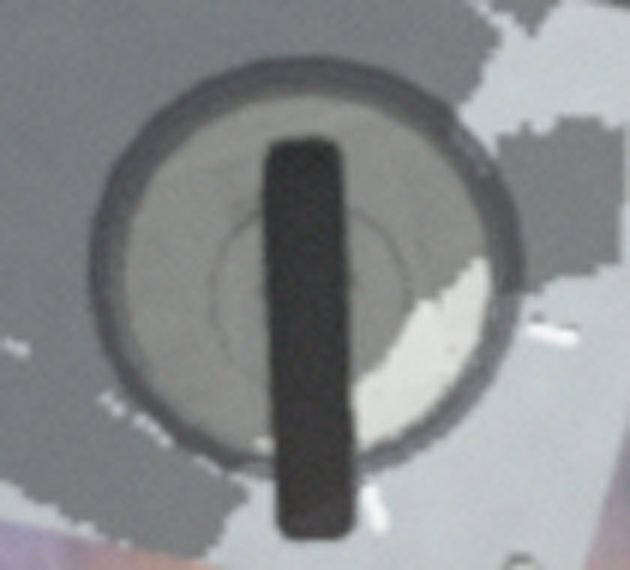

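```bash
python3 -c "
from h import *
print(r.sense()['time'],job.hand_in())"
```

```text
the job is handed in; nothing more can be done
13.825 None
```

The supply should be on. I took the rectangular-headed key from the stand, seated it fully in the switch slot and turned it clockwise to the stop. I then let go, raised the arm about 140 mm clear and handed in at 13.8 s.

- **Seated:** the collar touched down with about 8 N, and the head's top measured 96 mm high, as expected for a key fully home.
- **Turned:** the wrist torque rose from about 0.1 to 0.96 N m at the stop. Afterwards the key stood at about 74.5° from the slot's first direction, just under the expected 75°.
- **Left alone:** the round-headed key is still in its place in the stand, and nothing else in the last side view looks moved.
- **Not checked:** I couldn't see the barrel's own pointer, because the key's head hides it. That the barrel is fully on rests on the torque and the key's angle.

No check failed or disagreed with another.

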